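# Hold a spring clip open over the sail-plan card

### The job

Squeeze the handles of the red-handled spring clip parked on the front rim of the oak box, so that its jaws let go of the wood before you lift it off. Carry it to the sail-plan card standing in its holder and bring it down, handles up and squeezed wide open, so that the gaping jaws straddle the middle of the card's top edge (red tick), square to it, with a centimetre or two of card between them and neither jaw touching it. Finish while still holding the clip gaping there, so that I can slip a tracing in; do not let it bite or shove the card, and leave the holder, the open lid and everything else on the desk as it is.

Things in the scene. Friction and masses are not known exactly. Their poses are not given: they have to be found in the camera images.
- clip: Spring clip, 100 mm long, 65 g: two steel levers on a pin with a torsion spring, red vinyl handle sleeves and jaw tips; stands jaws down, handles up. Origin on the pin; z up towards the handles, x along the pin, y the line along which handles and jaws open (same both ways round). Parked on the rim, its handles spread in a V, 60 mm across the outsides at their ends, which are 58 mm above the pin.
- clip_handles (a point): Middle between the clip's handles, 42 mm above the pin: the height to squeeze at, along the clip's y. Sleeves are 18 mm wide along x. 7 N on each handle starts the jaws opening, 11 N bottoms it out: handles then parallel, 24 mm across the outsides, jaw tips 30 mm apart; a grip of 15 to 30 N is fine.
- clip_mouth (a point): Middle of the clip's mouth level with the jaw tips, 42 mm below the pin (wide open, the tips rise 2 mm above it). Throat, from here up to the spring: 36 mm.
- jaw_left (a joint): how far each lever of the clip has turned about the pin, rad: 0 as it bites the 6 mm box rim, -0.08 shut on nothing, 0.30 bottomed out with the jaws wide open; both levers turn alike
- oak_box: Small oak box, fixed, 120 (x) x 170 (y) x 55 mm high, walls 6 mm; lid hinged on the far (+x) rim, standing open, leaning back, at most 180 mm above the desk. Origin under its centre. The clip bites the front (-x) wall somewhere along its length, mouth 14 mm below the rim, the clip's y axis square to the wall.
- rim_front (a point): middle of the top of the oak box's front (-x) wall, 55 mm above the desk
- card_stand: Sail-plan card, 3 mm thick and 120 mm wide, standing upright in a slotted oak holder with a brass foot (56 x 160 mm, 0.55 kg, loose on the desk). Origin under the centre of the foot. The card's faces look along x, its top edge runs along y.
- card_top (a point): middle of the card's top edge, marked by a red tick, 115 mm above the desk; same axes as card_stand
- lobster_boat: Miniature lobster boat, white with red cabin roof, 115 mm long, 62 mm high; a bystander. Origin under its middle.
- stopper: Clear glass decanter stopper standing on its head, 48 mm wide, 68 mm high; a bystander. Origin under it.
- steel_square: Engineer's square lying flat, stock 110 mm, blade 135 mm, 12 mm high; a bystander. Origin under the middle of the stock, which lies along x; the blade points to +y.
- shell_dish: Scallop-shell ceramic dish, about 100 mm, 28 mm high; a bystander. Origin under it.
- thread_spool: Blue thread spool, 28 mm wide, 36 mm high; a bystander. Origin under it.
- paint_jar: Small glass paint jar with a green cap, 44 mm wide, 50 mm high; a bystander. Origin under it.
- lid_knob (a point): Brass knob near the free edge of the oak box's open lid; leave the lid as it stands
Not all that is in view belongs to the job. Leave any blue or pink look-alike of the oak_box alone.

How it is judged:
By the outcome, as a careful person would: the job done as asked, in the order asked, and still so for the second after the job is handed in, while the arm keeps its last pose, push and grip.
It also fails if it takes over 38 s, if anything falls off the work surface, if the arm or the gripper's body presses on something with over 40 N, if the wrist force passes 120 N, or if a joint passes its speed limit or range.

### The arm

A 7-joint arm with a two-finger parallel gripper is mounted at the origin on the work surface. World frame = base frame: x ahead of the robot, y to its left, z up, the work surface at z = 0. Lengths are in m, angles in rad, forces in N, time in s.
With the tool pointing down it reaches from about 0.4 to 0.85 m from the base axis. Payload 10.4 kg.
Tool frame: the origin (TCP) lies between the finger pads; the fingertips stand manip.finger_overhang ahead of it and the grasp point (between the pads) lies 11 mm behind it (manip.finger_overhang is the distance from the TCP to the fingertips, in m); x points along the fingers, z is the direction in which the jaws open and shut, and the axes are right-handed (so a half turn about x gives the same grasp; the last joint's range is limited). The gripper opens to 85 mm and grips with 20 to 120 N. Pads are 22 mm wide; open, the fingers measure 114 mm over their backs; the gripper's body (76 mm by 85 mm) begins 54 mm behind the grasp point. The pads swing forward as they close: fully open they stand 13 mm farther back than shut.
Start: joints at [1.284, 0.332, -0.065, 1.46, 0.022, 1.35, -0.088], TCP at [0.163, -0.603, 0.239] pointing down, gripper open.
Joint ranges: [-2.6, 2.6], [-0.5, 2.12], [-1.47, 1.34], [0.16, 2.42], [-1.27, 4.41], [0.06, 2.06], [-2.6, 2.6]. Speed limits (rad/s): [2.22, 2.22, 2.79, 2.79, 3.14, 3.14, 3.14].

### API

Orientations are given as a unit quaternion [x, y, z, w].
In Python, from workcell import get_obs, camera, workorder, manip gives the robot as it stands. The module is installed in compiled form; this text tells all that it offers.
- The arm moves only by the tool play_rows, never from a script. Its argument "increments" is text: rows parted by semicolons, each of 4 numbers parted by spaces: the shift along the tool's x, y, z in m, then the turn about the tool's x in rad. A call has 1 to 20 rows; each row shifts and turns the pose as measured when the row begins, along the tool's axes as they then stand; what a row does not reach is not made up. A row lasts 1/10 s, in which the tool goes at most 50 mm and 8.59 degrees, less where a joint would pass 70% of its speed; a pose out of reach is approached as far as the arm can. A call is refused whole if a number of a shift passes 0.05 or a number of a turn 0.15, either way. A call with a gripper value outside its range is refused whole. "hand" is the gripper command: -1 is fully open, 1 is shut, values between are in proportion, set as the call begins (left out, the last holds). The fingers move at their own pace and stop on an object; "squeeze" is the grip in N (left out, the last holds). Time passes only in rows, so rows that do not move let the fingers close. It gives the time, the measured TCP pose, the force and the opening at its end, in the units of the state.
- get_obs(): the state, without advancing time (a new reading comes with each control period).
- camera(name): name is "scene" or "top" or "wrist"; returns a dict with "img" (384x512x3 uint8, blue, green, red), "fov_y" (degrees; the focal length in pixels is half the picture's height over the tangent of half this angle, whatever the lens; pixels are square), "cx", "cy" (the principal point, pixels), "R" (3x3) and "t" (3): a world point X has camera coordinates R X + t; the wrist camera has in their place "tool_from_camera" (4x4, takes a point from camera to tool coordinates, whose origin is the TCP and whose axes are the tool frame's). Camera axes: x right, y down, z forward; pixel columns grow to the right and rows downward; lengths in m; the calibration is good to about 2 mm. A picture is of the moment at which its call begins: read the wrist's pose just before it. There is no depth.
- workorder.hand_in(): hands the job in, once; it reports no verdict.
The state is a dict: "clock": time; "joint_pos": joint angles; "joint_velocities": joint speeds; "tau": joint torques, N m; "position": TCP position; "ee_rot": TCP orientation; "ft_force": force on the tool from outside, world axes, zero at the start; "torque": the same for the moment, N m; "grip_width": opening from 0.0 (shut) to 1.0 (fully open).
Only numpy, scipy, OpenCV 4.12 (cv2) and the standard library are available. Lean on these libraries where they do the work, as an engineer would, in place of code of your own. Each camera call takes 0.05 s, during which the arm holds its last target.

## Working session

There is one attempt and no reset: what is moved stays moved. The work goes in short steps, Python scripts to look and compute and a tool call to move; the robot and the scene stay as the last step left them, time stands still between calls to the robot, and variables do not carry over. Pictures are saved under pics/ and viewed, and the job is handed in when it is done.

Besides the shell and the picture viewer there is one more tool, called after ">>>" as name(argument=value, ...) on one line, values as JSON. play_rows: Moves the arm, as the interface text tells. Its arguments: {"type":"object","properties":{"increments":{"type":"string"},"hand":{"type":"number"},"squeeze":{"type":"number"}},"required":["increments"]}

```bash
mkdir -p pics; cat > h.py <<'E'
import numpy as np, cv2
from workcell import get_obs, camera, workorder, manip
def snap(n,f):
    o=get_obs(); c=camera(n); cv2.imwrite('pics/'+f,c['img']); 
    import pickle; pickle.dump((o,c),open('pics/'+f+'.pkl','wb')); return o,c
E
python3 - <<'E'
from h import *
np.set_printoptions(precision=4,suppress=True)
o=get_obs(); print(o); print(manip.finger_overhang)
for n in ['scene','top','wrist']:
    o,c=snap(n,n+'0.png'); print(n,{k:v for k,v in c.items() if k!='img'})
E
```

```text
{'clock': 0.0, 'joint_pos': array([ 1.2844,  0.3329, -0.0647,  1.4609,  0.0216,  1.3499, -0.0885]), 'joint_velocities': array([-0.0002, -0.001 , -0.0004,  0.001 , -0.0002,  0.0003, -0.0003]), 'tau': array([  0.0007, -62.5449,   0.0498, -39.1603,   0.0163,   0.0099,
         0.    ]), 'position': array([ 0.1629, -0.603 ,  0.2385]), 'ee_rot': array([ 0.4302,  0.5618, -0.4296,  0.561 ]), 'ft_force': array([-0.4268,  0.8374,  0.5033]), 'torque': array([0.0296, 0.0395, 0.0137]), 'grip_width': 1.004729207348629}
0.008
scene {'fov_y': 43.66458194516986, 'cx': 266.2200519602796, 'cy': 197.22653696083927, 'R': array([[-0.8545,  0.5195, -0.0053],
       [ 0.3502,  0.5683, -0.7446],
       [-0.3838, -0.6381, -0.6675]]), 't': array([ 0.5299, -0.0433,  1.729 ])}
top {'fov_y': 57.76159882167726, 'cx': 254.9793849618374, 'cy': 191.6699108969317, 'R': array([[ 0.0154, -0.9998,  0.0149],
       [-0.9949, -0.0168, -0.0991],
       [ 0.0993, -0.0133, -0.995 ]]), 't': array([-0.1298,  0.5736,  1.2946])}
wrist {'fov_y': 66.21470120143617, 'cx': 256.34014506951024, 'cy': 195.70181414516014, 'tool_from_camera': array([[-0.0002, -0.3257,  0.9455, -0.1351],
       [-0.0001, -0.9455, -0.3257,  0.0838],
       [ 1.    , -0.0002,  0.0002, -0.0001],
       [ 0.    ,  0.    ,  0.    ,  1.    ]])}
```

View pics/scene0.png

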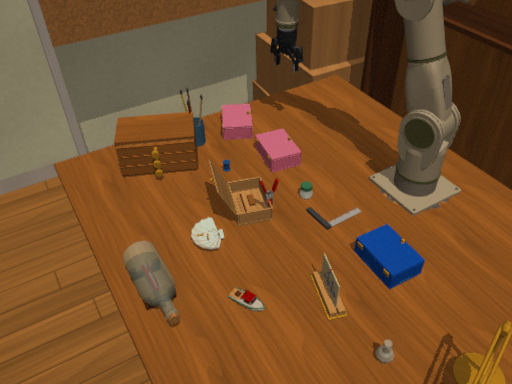

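View pics/top0.png

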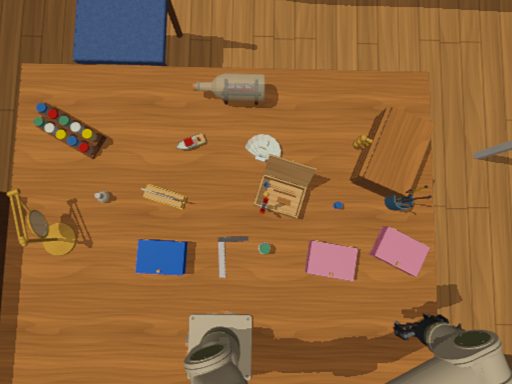

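View pics/wrist0.png

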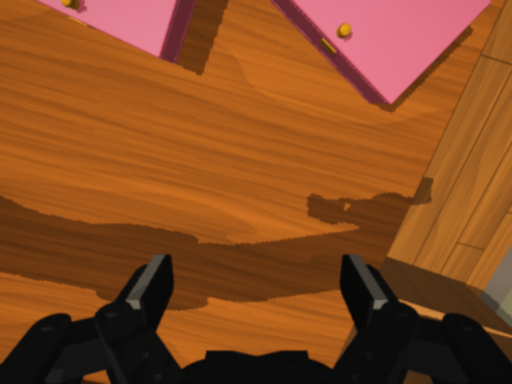

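The oak box is open at scene (247,203) / top (282,190), with the red clip on its near wall at scene (271,190) / top (264,205). The card stands at scene (330,280) / top (164,196). I'll enlarge both.

```bash
python3 - <<'E'
import cv2,numpy as np
s=cv2.imread('pics/scene0.png');t=cv2.imread('pics/top0.png')
def cr(im,x0,y0,w,h,k,f): cv2.imwrite('pics/'+f,cv2.resize(im[y0:y0+h,x0:x0+w],None,fx=k,fy=k,interpolation=cv2.INTER_CUBIC))
a=lambda im,x0,y0:cv2.resize(im[y0:y0+70,x0:x0+95],None,fx=4,fy=4,interpolation=cv2.INTER_CUBIC)
# 2x2: scene clip, top clip ; scene card, top card
cv2.imwrite('pics/crops0.png',np.vstack([np.hstack([a(s,215,165),a(t,230,150)]),np.hstack([a(s,295,250),a(t,125,165)])]))
E
```

```text
(no output)
```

View pics/crops0.png

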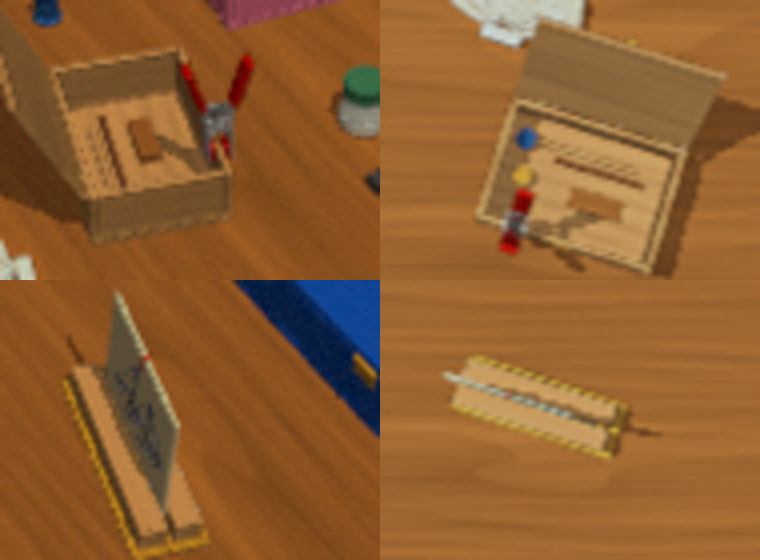

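```bash
cat >> h.py <<'E'
import pickle
from scipy.spatial.transform import Rotation as Rn
def load(f): return pickle.load(open('pics/'+f+'.pkl','rb'))
def cam(o,c):
    f=192/np.tan(np.radians(c['fov_y']/2)); K=np.array([[f,0,c['cx']],[0,f,c['cy']],[0,0,1]])
    if 'R' in c: return K,np.array(c['R']),np.array(c['t'])
    T=np.eye(4);T[:3,:3]=Rn.from_quat(o['ee_rot']).as_matrix();T[:3,3]=o['position']
    M=np.linalg.inv(T@c['tool_from_camera']); return K,M[:3,:3],M[:3,3]
def P(f):
    K,R,t=cam(*load(f)); return K@np.c_[R,t]
def proj(f,X): p=P(f)@np.r_[X,1]; return p[:2]/p[2]
def tri(obs): # [(file,(u,v))]
    A=[]
    for f,(u,v) in obs:
        p=P(f); A+=[u*p[2]-p[0],v*p[2]-p[1]]
    A=np.array(A); A/=np.linalg.norm(A[:,:3],axis=1)[:,None]
    X=np.linalg.lstsq(A[:,:3],-A[:,3],rcond=None)[0]
    return X,[np.round(proj(f,X)-np.array(q),1) for f,q in obs]
def onz(f,uv,z):
    p=P(f);u,v=uv
    A=np.array([u*p[2]-p[0],v*p[2]-p[1]]); return np.linalg.solve(A[:,:2],-A[:,3]-A[:,2]*z)
E
python3 - <<'E'
from h import *
np.set_printoptions(precision=4,suppress=True)
S='scene0.png';T='top0.png'
for n,s,t in [('handles',(269.4,181.5),(264.4,205.4)),('hA',(262,182.5),(266.3,198.8)),('hB',(276.8,180.5),(262.5,212)),('pin',(269.5,194.5),(264,205.5)),('tick',(331.3,269.3),(164,194)),('c1',(324.5,253.3),(141.3,188.8)),('c2',(339.5,286.8),(181.3,201.3))]:
    print(n,*tri([(S,s),(T,t)]))
print('c top z', onz(T,(141.3,188.8),.115),onz(T,(181.3,201.3),.115))
a,b=onz(T,(254.5,203.8),.055),onz(T,(297.5,217.5),.055);print(a,b)
for a in [(141.3,188.8,181.3,201.3,.115),(254.5,203.8,297.5,217.5,.055)]:
    d=onz(T,a[:2],a[4])-onz(T,a[2:4],a[4]);print(np.linalg.norm(d),np.degrees(np.arctan2(d[1],d[0])))
print(Rn.from_quat(get_obs()['ee_rot']).as_matrix())
E
```

```text
handles [ 0.5164 -0.1519  0.1366] [array([-0.4, -0. ]), array([-0.2,  0.3])]
hA [ 0.5398 -0.1584  0.138 ] [array([-0.3, -0. ]), array([-0.1,  0.2])]
hB [ 0.4931 -0.1454  0.1352] [array([-0.5, -0. ]), array([-0.3,  0.4])]
pin [ 0.5181 -0.1518  0.0819] [array([-0.9, -0.1]), array([-0.5,  0.6])]
tick [0.5487 0.2124 0.0957] [array([-3., -0.]), array([-1.5,  1.7])]
c1 [0.5746 0.244  0.2082] [array([ 6.7, -0.2]), array([ 3.3, -4.1])]
c2 [ 0.5152  0.1888 -0.0294] [array([-10.3,  -0.4]), array([-5.2,  5.8])]
c top z [0.5705 0.2834] [0.5285 0.1406]
[ 0.5277 -0.1191] [ 0.4795 -0.2794]
0.14890552280747468 73.60673767762387
0.16739874415052886 73.23926637064383
[[-0.0003  0.9654  0.2608]
 [ 0.0011  0.2608 -0.9654]
 [-1.     -0.     -0.0011]]
```

```bash
cat >> h.py <<'E'
def plan(target,yawz_deg,n,o=None):
    """tool-frame rows from current pose to target with tool z at given world yaw, plus tilt report"""
    o=o or get_obs(); R=Rn.from_quat(o['ee_rot']); p=np.array(o['position']); z=R.as_matrix()[:,2]
    cur=np.degrees(np.arctan2(z[1],z[0])); d=(yawz_deg-cur+180)%360-180; turn=-np.radians(d)
    print('pos',p.round(4),'yawz',round(cur,2),'tilt',R.as_matrix()[:,0].round(4),'turn',round(turn,4))
    st=(np.array(target)-p)/n; rows=[]
    for k in range(n):
        v=R.inv().apply(st); rows.append('%.4f %.4f %.4f %.4f'%(*v,turn/n)); R=R*Rn.from_rotvec([turn/n,0,0])
    print('; '.join(rows))
E
python3 - <<'E'
from h import *
plan([0.50,-0.16,0.28],-16.5,20)
E
```

```text
pos [ 0.1629 -0.6031  0.2387] yawz -74.88 tilt [-3.0e-04  1.1e-03 -1.0e+00] turn -1.019
-0.0020 0.0220 -0.0170 -0.0509; -0.0020 0.0229 -0.0158 -0.0509; -0.0020 0.0237 -0.0147 -0.0509; -0.0020 0.0244 -0.0134 -0.0509; -0.0020 0.0250 -0.0122 -0.0509; -0.0020 0.0256 -0.0109 -0.0509; -0.0020 0.0261 -0.0096 -0.0509; -0.0020 0.0266 -0.0082 -0.0509; -0.0020 0.0270 -0.0069 -0.0509; -0.0020 0.0273 -0.0055 -0.0509; -0.0020 0.0275 -0.0041 -0.0509; -0.0020 0.0277 -0.0027 -0.0509; -0.0020 0.0278 -0.0013 -0.0509; -0.0020 0.0278 0.0002 -0.0509; -0.0020 0.0278 0.0016 -0.0509; -0.0020 0.0277 0.0030 -0.0509; -0.0020 0.0275 0.0044 -0.0509; -0.0020 0.0272 0.0058 -0.0509; -0.0020 0.0269 0.0072 -0.0509; -0.0020 0.0265 0.0085 -0.0509
```

>>> play_rows(increments="-0.005 0.022 -0.017 -0.051; -0.005 0.023 -0.016 -0.051; -0.004 0.024 -0.015 -0.051; -0.004 0.024 -0.013 -0.051; -0.003 0.025 -0.012 -0.051; -0.003 0.026 -0.011 -0.051; -0.002 0.026 -0.010 -0.051; -0.002 0.027 -0.008 -0.051; -0.002 0.027 -0.007 -0.051; -0.002 0.027 -0.006 -0.051; -0.002 0.027 -0.004 -0.051; -0.001 0.028 -0.003 -0.051; -0.001 0.028 -0.001 -0.051; -0.001 0.028 0 -0.051; -0.001 0.028 0.002 -0.051; -0.001 0.028 0.003 -0.051; -0.001 0.027 0.004 -0.051; -0.001 0.027 0.006 -0.051; -0.001 0.027 0.007 -0.051; 0 0.026 0.008 -0.051", hand=-1, squeeze=20)

```text
clock: 2.15
position: [0.5038, -0.117, 0.2817]
ee_rot: [0.078, 0.704, -0.076, 0.702]
ft_force: [1.0, 0.0, -0.2]
grip_width: 1.003
```

```bash
python3 - <<'E'
from h import *
o,c=snap('wrist','w1.png')
plan([0.516,-0.20,0.24],-16.5,6)
E
```

```text
pos [ 0.5056 -0.1119  0.2818] yawz -11.96 tilt [-0.0015  0.0056 -1.    ] turn 0.0792
0.0069 -0.0140 0.0048 0.0132; 0.0069 -0.0140 0.0049 0.0132; 0.0069 -0.0139 0.0051 0.0132; 0.0069 -0.0138 0.0053 0.0132; 0.0069 -0.0138 0.0055 0.0132; 0.0069 -0.0137 0.0057 0.0132
```

View pics/w1.png

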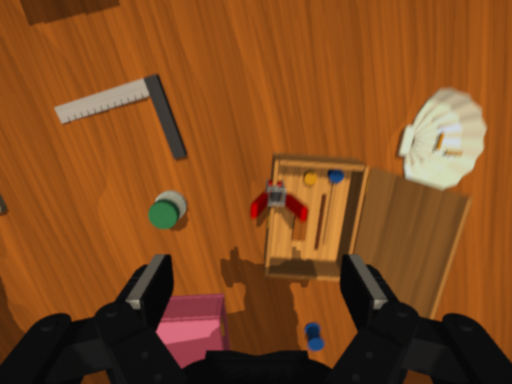

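>>> play_rows(increments="0.005 -0.009 0.004 0.02; 0.005 -0.009 0.004 0.02; 0.005 -0.009 0.003 0.02; 0.005 -0.008 0.003 0.02; 0 0 0 0; 0 0 0 0")

```text
clock: 2.8
position: [0.5108, -0.1514, 0.2589]
ee_rot: [0.106, 0.701, -0.102, 0.698]
ft_force: [-0.0, 0.0, -0.2]
grip_width: 1.0
```

```bash
python3 - <<'E'
from h import *
o,c=snap('wrist','w2.png'); print(o['position'],o['joint_velocities'].round(3))
plan([0.516,-0.152,0.18],-16.5,4)
im=c['img'][110:260,200:400]; cv2.imwrite('pics/w2c.png',cv2.resize(im,None,fx=4,fy=4,interpolation=cv2.INTER_CUBIC))
E
```

```text
[ 0.51079782 -0.15141364  0.25890264] [ 0.016  0.007  0.01   0.005  0.005 -0.003 -0.005]
pos [ 0.5107 -0.1516  0.2589] yawz -16.87 tilt [-0.0037  0.0057 -1.    ] turn -0.0064
0.0197 0.0002 0.0014 -0.0016; 0.0197 0.0002 0.0014 -0.0016; 0.0197 0.0002 0.0014 -0.0016; 0.0197 0.0002 0.0014 -0.0016
```

View pics/w2c.png

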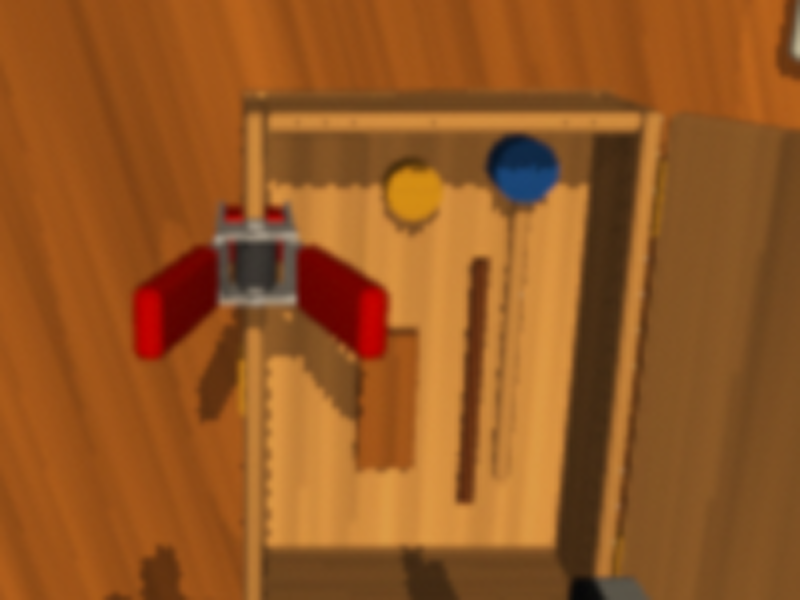

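```bash
python3 - <<'E'
from h import *
np.set_printoptions(precision=4,suppress=True)
w='w2.png'
q=lambda x,y:(200+x/4,110+y/4)
a,b=onz(w,q(148,323),.141),onz(w,q(373,323),.141)
print(a,b,(a+b)/2,np.linalg.norm(a-b),np.degrees(np.arctan2(*(b-a)[::-1])))
# outer edges
a,b=onz(w,q(134,323),.141),onz(w,q(387,323),.141);print(np.linalg.norm(a-b))
print('pin',onz(w,q(256,265),.083))
a,b=onz(w,q(256,130),.055),onz(w,q(256,560),.055);print('wall',a,b,np.degrees(np.arctan2(*(a-b)[::-1])))
# two-view height: top0+scene0+w2 for handle tips
print(tri([('scene0.png',(262,182.5)),(w,q(373,323)),('top0.png',(266.3,198.8))]))
print(tri([('scene0.png',(276.8,180.5)),(w,q(148,323)),('top0.png',(262.5,212))]))
# card in top/scene with corrected matching
print(tri([('scene0.png',(324.5,253.3)),('top0.png',(181.3,201.3))]),tri([('scene0.png',(339.5,286.8)),('top0.png',(141.3,188.8))]))
E
```

```text
[ 0.4939 -0.1441] [ 0.5425 -0.1588] [ 0.5182 -0.1514] 0.05081376475431138 -16.767908854952093
0.05713725933811649
pin [ 0.5178 -0.1534]
wall [ 0.5275 -0.1224] [ 0.4883 -0.2556] 73.61865654310199
(array([ 0.5408, -0.1586,  0.1388]), [array([-0.6, -0.1]), array([-2.2, -0.4]), array([-0.1, -0.1])])
(array([ 0.493 , -0.1455,  0.1352]), [array([-0.5, -0.1]), array([ 0. , -0.2]), array([-0.2,  0.4])])
(array([0.5245, 0.1505, 0.0877]), [array([-2.6, -0. ]), array([-1.3,  1.6])]) (array([0.5698, 0.2849, 0.1126]), [array([-0.5,  0. ]), array([-0.2,  0.3])])
```

>>> play_rows(increments="0.012 0.001 0.003 0; 0.022 0.001 0.003 0; 0.022 0 0.001 0; 0.022 0 0 0; 0.022 0 0 0; 0.02 0 0 0; 0.014 0 0 0; 0.008 0 0 0; 0 0 0 0; 0 0 0 0")

```text
clock: 3.85
position: [0.5192, -0.1482, 0.1089]
ee_rot: [0.104, 0.7, -0.1, 0.699]
ft_force: [0.1, -0.2, -0.5]
grip_width: 1.002
```

```bash
python3 - <<'E'
from h import *
o,c=snap('wrist','w3.png'); print(o['ft_force'].round(2),o['torque'].round(2))
plan([0.518,-0.152,0.114],-16.6,1)
o,c=snap('scene','s3.png')
im=c['img'][100:240,200:340]; cv2.imwrite('pics/s3c.png',cv2.resize(im,None,fx=4,fy=4,interpolation=cv2.INTER_CUBIC))
E
```

```text
[ 0.15 -0.16 -0.51] [-0.06 -0.02  0.06]
pos [ 0.5193 -0.1482  0.109 ] yawz -16.63 tilt [-5.0e-04  5.6e-03 -1.0e+00] turn -0.0005
-0.0050 -0.0040 -0.0002 -0.0005
```

View pics/w3.png

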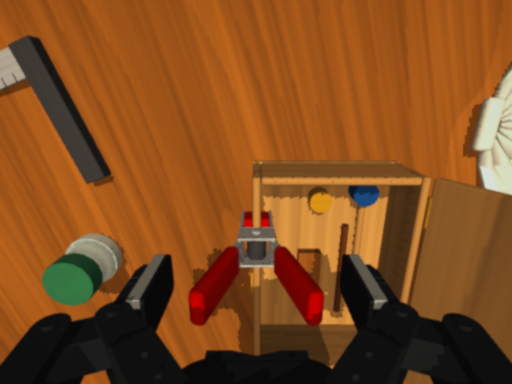

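View pics/s3c.png

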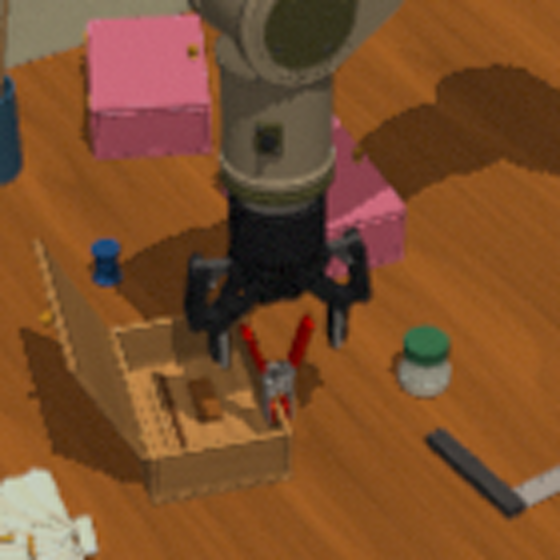

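```bash
python3 - <<'E'
from h import *
im=cv2.imread('pics/w3.png')[190:340,170:340]; cv2.imwrite('pics/w3c.png',cv2.resize(im,None,fx=4,fy=4,interpolation=cv2.INTER_CUBIC))
for z in(.138,.141): print(onz('w3.png',(200,315),z),onz('w3.png',(314.5,315),z))
print(onz('w3.png',(257,252),.083))
E
```

```text
[ 0.49274741 -0.1490938 ] [ 0.54129401 -0.16349234]
[ 0.4941678 -0.1468167] [ 0.54134563 -0.16080927]
[ 0.51700595 -0.15599077]
```

View pics/w3c.png

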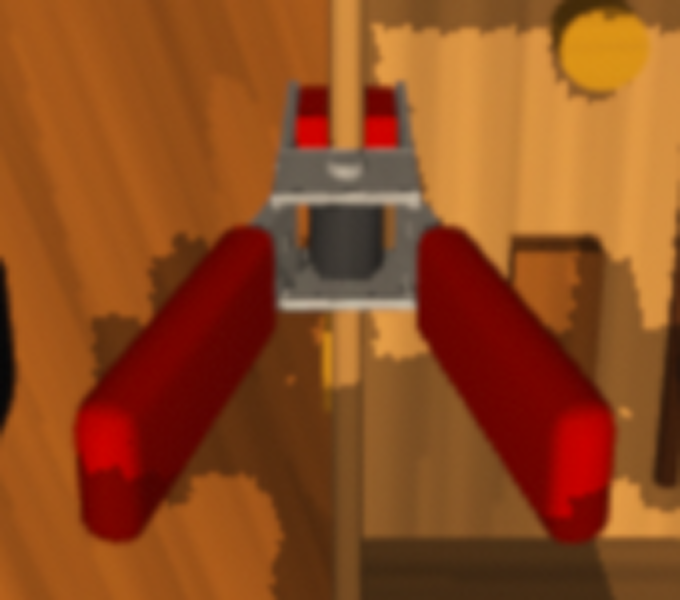

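>>> play_rows(increments="-0.003 -0.003 -0.001 0; -0.001 -0.001 0 0; 0 0 0 0; 0 0 0 0")

```text
clock: 4.35
position: [0.5182, -0.1529, 0.1158]
ee_rot: [0.104, 0.699, -0.101, 0.701]
ft_force: [-0.1, -0.5, 0.2]
grip_width: 0.999
```

>>> play_rows(increments="0 0 0 0; 0 0 0 0; 0 0 0 0; 0 0 0 0; 0 0 0 0; 0 0 0 0; 0 0 0 0; 0 0 0 0; 0 0 0 0; 0 0 0 0; 0 0 0 0; 0 0 0 0", hand=1, squeeze=22)

```text
clock: 5.55
position: [0.5179, -0.1527, 0.1154]
ee_rot: [0.104, 0.699, -0.101, 0.7]
ft_force: [0.5, -0.3, -1.3]
grip_width: 0.269
```

```bash
python3 - <<'E'
from h import *
o,c=snap('wrist','w4.png'); print(o['ft_force'].round(2),o['torque'].round(2),o['grip_width'])
plan([0.518,-0.152,0.114],-16.6,1)
a=c['img'][180:330,160:350]
o,c=snap('scene','s4.png')
b=c['img'][165:225,230:306]; cv2.imwrite('pics/c4.png',np.vstack([cv2.resize(x,(570,300) if i else (570,450)[:2],interpolation=cv2.INTER_CUBIC) for i,x in enumerate([a])]+[cv2.resize(b,(570,450),interpolation=cv2.INTER_CUBIC)])[:900])
im=cv2.imread('pics/c4.png'); cv2.imwrite('pics/c4.png',np.hstack([cv2.resize(im[:450],(400,316)),cv2.resize(im[450:],(400,316))]))
E
```

```text
[ 0.48 -0.33 -1.27] [-0.03 -0.   -0.01] 0.26855335013061615
pos [ 0.5179 -0.1527  0.1153] yawz -16.65 tilt [ 0.0024  0.0041 -1.    ] turn -0.0009
0.0014 0.0006 -0.0001 -0.0009
```

View pics/c4.png

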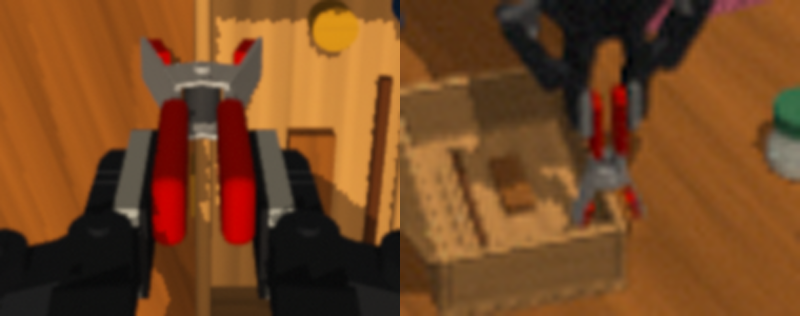

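View pics/w4.png

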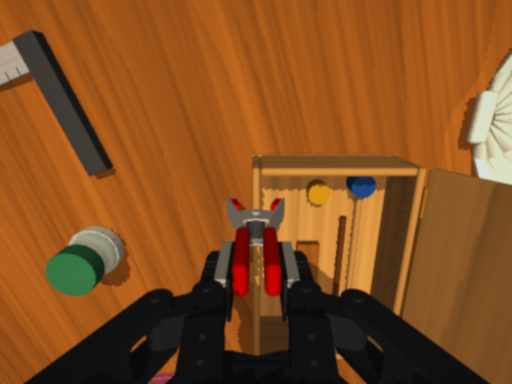

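>>> play_rows(increments="-0.006 0 0 0; -0.012 0 0 0; -0.016 0 0 0; -0.02 0 0 0; -0.02 0 0 0; -0.02 0 0 0; -0.02 0 0 0; -0.015 0 0 0; -0.01 0 0 0; 0 0 0 0; 0 0 0 0", squeeze=26)

```text
clock: 6.75
position: [0.5179, -0.1524, 0.2685]
ee_rot: [0.103, 0.697, -0.101, 0.702]
ft_force: [-0.3, 0.1, -1.1]
grip_width: 0.268
```

```bash
python3 - <<'E'
from h import *
o,c=snap('wrist','w5.png'); print(o['ft_force'].round(2),o['grip_width'])
plan([0.522,0.12,0.27],-16.5,12)
E
```

```text
[-0.26  0.05 -1.13] 0.2678495136011014
pos [ 0.5179 -0.1523  0.2683] yawz -16.56 tilt [ 0.0075  0.0025 -1.    ] turn -0.0011
-0.0001 0.0219 -0.0061 -0.0001; -0.0001 0.0219 -0.0061 -0.0001; -0.0001 0.0219 -0.0061 -0.0001; -0.0001 0.0219 -0.0061 -0.0001; -0.0001 0.0219 -0.0061 -0.0001; -0.0001 0.0219 -0.0061 -0.0001; -0.0001 0.0219 -0.0061 -0.0001; -0.0001 0.0219 -0.0061 -0.0001; -0.0001 0.0219 -0.0061 -0.0001; -0.0001 0.0219 -0.0061 -0.0001; -0.0001 0.0219 -0.0061 -0.0001; -0.0001 0.0219 -0.0061 -0.0001
```

View pics/w5.png

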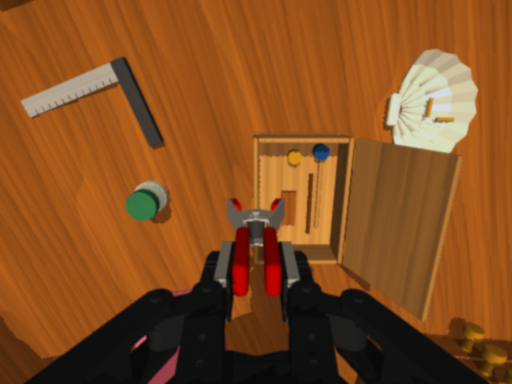

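The clip is up off the rim, still gaping, at (257,215). The box and lid haven't changed. Next I carry it toward the card and stop short, so the wrist camera sees the card.

>>> play_rows(increments="0 0.01 -0.003 0; 0 0.018 -0.005 0; 0 0.024 -0.007 0; 0 0.024 -0.007 0; 0 0.024 -0.007 0; 0 0.024 -0.007 0; 0 0.024 -0.007 0; 0 0.024 -0.007 0; 0 0.024 -0.007 0; 0 0.02 -0.006 0; 0 0.014 -0.004 0; 0 0.007 -0.002 0; 0 0 0 0; 0 0 0 0")

```text
clock: 8.2
position: [0.5115, 0.113, 0.2594]
ee_rot: [0.102, 0.704, -0.098, 0.696]
ft_force: [0.7, -0.8, -1.1]
grip_width: 0.269
```

```bash
python3 - <<'E'
from h import *
o,c=snap('wrist','w6.png'); print(o['ft_force'].round(2),o['grip_width'],o['joint_velocities'].round(3))
plan([0.55,0.215,0.27],-16.5,1)
E
```

```text
[ 0.71 -0.75 -1.12] 0.2685943768942707 [-0.002  0.002 -0.002  0.004 -0.001 -0.    -0.003]
pos [0.5115 0.1129 0.2595] yawz -16.27 tilt [-0.0092  0.0064 -0.9999] turn 0.0041
-0.0102 0.1088 0.0082 0.0041
```

View pics/w6.png

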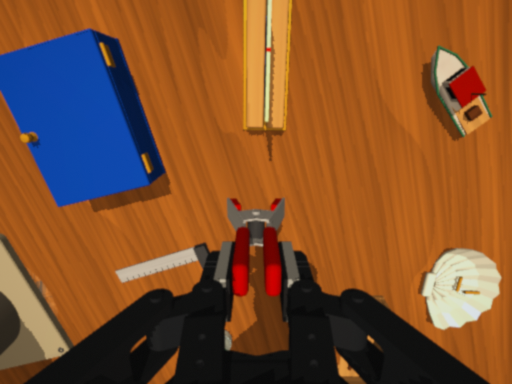

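```bash
python3 - <<'E'
import cv2
im=cv2.imread('pics/w6.png')[0:150,230:310]; cv2.imwrite('pics/w6c.png',cv2.resize(im,None,fx=4,fy=4,interpolation=cv2.INTER_CUBIC))
E
```

```text
(no output)
```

View pics/w6c.png

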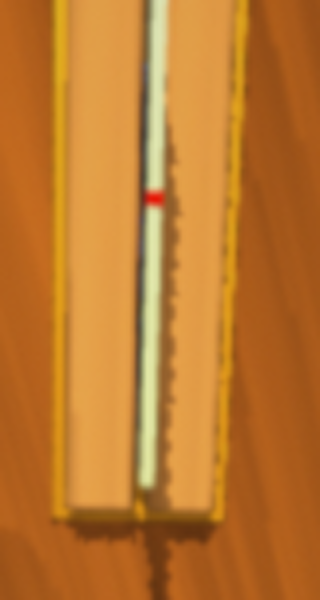

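>>> play_rows(increments="-0.002 0.012 0 0; -0.003 0.018 0 0; -0.003 0.018 0 0; -0.002 0.012 0 0; 0 0 0 0; 0 0 0 0")

```text
clock: 8.85
position: [0.5307, 0.1703, 0.27]
ee_rot: [0.104, 0.703, -0.101, 0.696]
ft_force: [-0.1, -0.2, 0.2]
grip_width: 0.27
```

```bash
python3 - <<'E'
from h import *
o,c=snap('wrist','w7.png'); print(o['ft_force'].round(2),o['grip_width'],o['joint_velocities'].round(3),o['position'])
im=c['img'][0:290,200:320]; cv2.imwrite('pics/w7c.png',cv2.resize(im,None,fx=2.7,fy=2,interpolation=cv2.INTER_CUBIC))
im=c['img'][0:150,220:300]; cv2.imwrite('pics/w7d.png',cv2.resize(im,None,fx=4,fy=4,interpolation=cv2.INTER_CUBIC))
E
```

```text
[-0.11 -0.24  0.24] 0.2700034452608248 [-0.01   0.007 -0.004 -0.008  0.003  0.003 -0.007] [0.53069588 0.17033834 0.27002449]
```

View pics/w7.png

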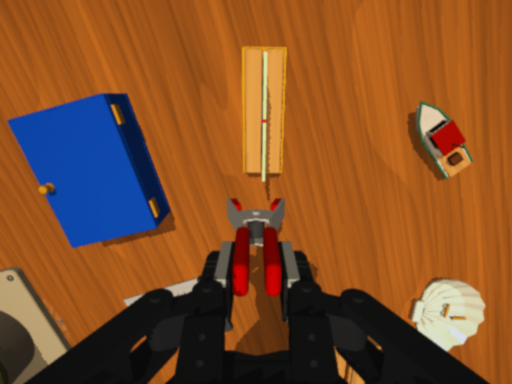

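View pics/w7d.png

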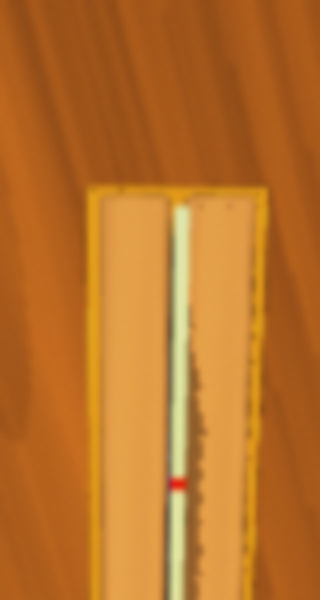

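```bash
python3 - <<'E'
from h import *
np.set_printoptions(precision=4,suppress=True)
print('tick',*tri([('w6.png',(268.5,49.75)),('w7.png',(264.6,121))]))
print('with top/scene',*tri([('w6.png',(268.5,49.75)),('w7.png',(264.6,121)),('scene0.png',(331.3,269.3)),('top0.png',(164,194))]))
print('near',*tri([('w6.png',(266.75,121.75)),('w7.png',(264,181))]))
a,b=onz('w7.png',(265.5,51.75),.115),onz('w7.png',(264,181),.115)
t7=onz('w7.png',(264.6,121),.115);t6=onz('w6.png',(268.5,49.75),.115)
print(a,b,(a+b)/2,np.linalg.norm(a-b),np.degrees(np.arctan2(*(a-b)[::-1])),'tick',t7,t6)
o,c=load('w7.png'); im=c['img'][185:305,190:330]; cv2.imwrite('pics/w7e.png',cv2.resize(im,None,fx=5,fy=5,interpolation=cv2.INTER_CUBIC))
o,c=snap('scene','s7.png'); im=c['img'][180:300,270:400]; cv2.imwrite('pics/s7c.png',cv2.resize(im,None,fx=5,fy=5,interpolation=cv2.INTER_CUBIC))
E
```

```text
tick [0.5537 0.2263 0.1155] [array([0.2, 0. ]), array([-0.1, -0. ])]
with top/scene [0.5524 0.2204 0.1011] [array([0.1, 9.7]), array([0.1, 5. ]), array([-2.1,  1.2]), array([-4.1,  0.5])]
near [0.5362 0.1687 0.1135] [array([0.3, 0. ]), array([-0.3, -0. ])]
[0.5713 0.2837] [0.5366 0.169 ] [0.554  0.2264] 0.11987982606532263 73.15480006063845 tick [0.5538 0.2262] [0.5536 0.2264]
```

View pics/w7e.png

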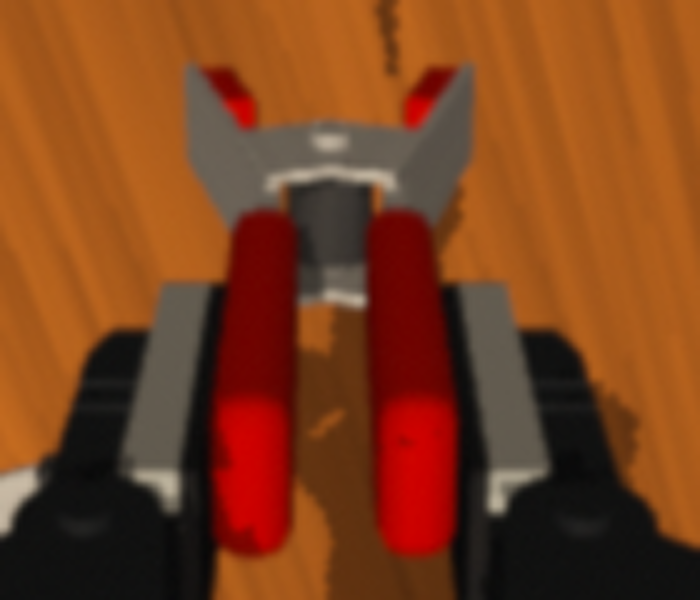

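View pics/s7c.png

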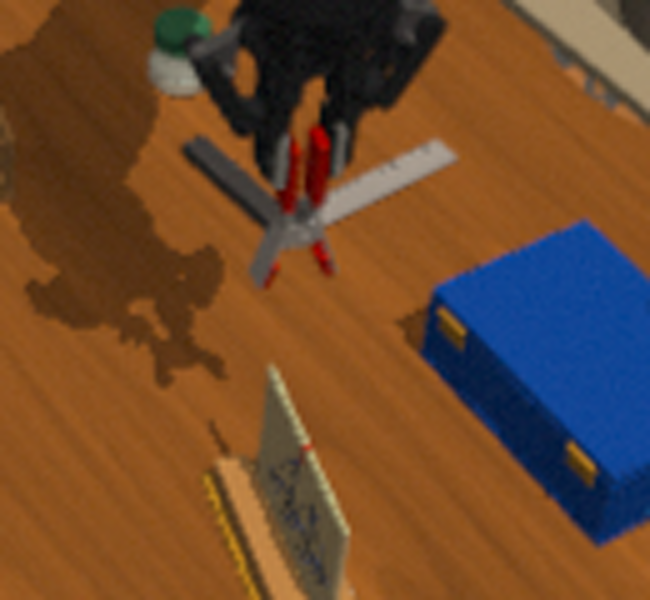

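```bash
python3 - <<'E'
from h import *
o,c=load('w7.png'); K,_,_=cam(o,c); T=c['tool_from_camera']
def at(u,v,x):
    d=T[:3,:3]@np.linalg.inv(K)@[u,v,1]; s=(x-T[0,3])/d[0]; return (T[:3,3]+s*d).round(4)
print('handle ends',at(240.8,280.6,-.0257),at(273.4,280.6,-.0257))
for v in(225,229,233): print('pin',at(256.2,v,.0323))
q=lambda x,y:(190+x/5,185+y/5)
print('tips', at(*q(228,95),.0703),at(*q(430,95),.0703))
plan([0.5537,0.2263,0.27],-16.85,8)
M=Rn.from_quat(o['ee_rot']).as_matrix();print(M)
E
```

```text
handle ends [-0.0257  0.0072 -0.007 ] [-0.0257  0.0072  0.0072]
pin [ 0.0323  0.0071 -0.0003]
pin [ 0.0323  0.0043 -0.0003]
pin [ 0.0323  0.0015 -0.0003]
tips [ 0.0703  0.0067 -0.0157] [0.0703 0.0067 0.0144]
pos [0.5306 0.17   0.27  ] yawz -16.72 tilt [-0.0092  0.0054 -0.9999] turn 0.0024
0.0000 0.0076 0.0007 0.0003; 0.0000 0.0076 0.0007 0.0003; 0.0000 0.0076 0.0007 0.0003; 0.0000 0.0076 0.0007 0.0003; 0.0000 0.0076 0.0007 0.0003; 0.0000 0.0076 0.0007 0.0003; 0.0000 0.0076 0.0007 0.0003; 0.0000 0.0076 0.0007 0.0003
[[-0.0092255   0.28707214  0.95786454]
 [ 0.00559468  0.95790513 -0.28703043]
 [-0.99994179  0.00271094 -0.01044323]]
```

```bash
python3 - <<'E'
from h import *
np.set_printoptions(precision=4,suppress=True)
A=tri([('w2.png',(237,190.75)),('w3.png',(197.5,307.5))]);B=tri([('w2.png',(293.25,190.75)),('w3.png',(315,307.5))])
print(A,B,np.linalg.norm(A[0]-B[0]))
o,c=load('w4.png'); 
M=Rn.from_quat(o['ee_rot']).as_matrix()
print('mid in tool frame at w4',M.T@((A[0]+B[0])/2-o['position']))
# reproj of predicted handle ends at various z in w4
for z in (.130,.135,.138,.141):
    print(z,onz('w3.png',(197.5,307.5),z),onz('w3.png',(315,307.5),z),onz('w2.png',(237,190.75),z))
# rim two view : corner w2 (243,100)->, w3
print(c['tool_from_camera'])
im=load('w3.png')[1]['img'][150:200,240:300]; cv2.imwrite('pics/w3d.png',cv2.resize(im,None,fx=10,fy=10,interpolation=cv2.INTER_CUBIC))
im=load('w2.png')[1]['img'][125:205,230:300]; cv2.imwrite('pics/w2d.png',cv2.resize(im,None,fx=7,fy=7,interpolation=cv2.INTER_CUBIC))
E
```

```text
(array([ 0.4934, -0.1448,  0.1384]), [array([-0.1, -0. ]), array([0.3, 0.1])]) (array([ 0.5425, -0.1599,  0.1377]), [array([-0.1,  0. ]), array([ 0.2, -0.1])]) 0.051429003533614744
mid in tool frame at w4 [-0.0227  0.0004 -0.0001]
0.13 [ 0.4893 -0.1508] [ 0.5424 -0.1665] [ 0.4921 -0.1473]
0.135 [ 0.4917 -0.1472] [ 0.5424 -0.1622] [ 0.4929 -0.1458]
0.138 [ 0.4931 -0.145 ] [ 0.5424 -0.1596] [ 0.4934 -0.145 ]
0.141 [ 0.4945 -0.1428] [ 0.5424 -0.1571] [ 0.4939 -0.1441]
[[-0.0002 -0.3259  0.9454 -0.1351]
 [-0.0001 -0.9454 -0.3259  0.0841]
 [ 1.     -0.0002  0.0001 -0.0002]
 [ 0.      0.      0.      1.    ]]
```

View pics/w2d.png

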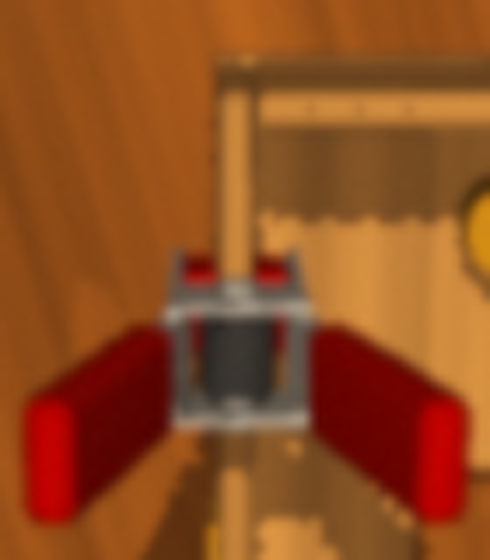

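```bash
python3 - <<'E'
from h import *
np.set_printoptions(precision=4,suppress=True)
o,c=load('s7.png'); M=Rn.from_quat(o['ee_rot']).as_matrix(); p=o['position']
for d in (0,.005,.01):
    print('d',d)
    for n,q in [('endL',(-.0257+d,0,-.0075)),('endR',(-.0257+d,0,.0075)),('pin',(.0323+d,0,0)),('tipL',(.0723+d,0,-.018)),('tipR',(.0723+d,0,.018))]:
        print(n,(proj('s7.png',p+M@np.array(q))-[270,180])*5, proj('w7.png',p+M@np.array(q))*5-[950,925])
a=load('s7.png')[1]['img'][195:245,310:360]
cv2.imwrite('pics/s7d.png',cv2.resize(a,None,fx=12,fy=12,interpolation=cv2.INTER_CUBIC))
for z in (-.042,.042): print('fingertip',(proj('s7.png',p+M@np.array((.008,0,z/42*14)))-[270,180])*5, proj('w7.png',p+M@np.array((.008,.011,z/42*14)))*5-[950,925],)
E
```

```text
d 0
endL [315.6231 120.8586] [249.3136 547.4575]
endR [287.8016 126.2464] [418.1204 547.4347]
pin [293.6435 204.6484] [333.0317 251.6621]
tipL [319.9929 251.2775] [214.1683 132.2558]
tipR [256.5538 264.217 ] [451.3374 132.236 ]
d 0.005
endL [314.8689 128.0517] [252.1761 512.5324]
endR [287.1218 133.4404] [415.096  512.5111]
pin [292.9699 211.4066] [332.991  234.1407]
tipL [319.2668 257.7587] [216.5967 120.1112]
tipR [255.9888 270.6969] [448.8528 120.0922]
d 0.01
endL [314.1189 135.2056] [254.8456 479.9611]
endR [286.4457 140.5952] [412.2754 479.9411]
pin [292.2998 218.1292] [332.9523 217.4683]
tipL [318.5443 264.2066] [218.9264 108.4596]
tipR [255.4267 277.1432] [446.4691 108.4413]
fingertip [322.4241 166.2632] [203.7428 261.8061]
fingertip [271.412  176.3293] [462.8471 261.7803]
```

View pics/s7d.png

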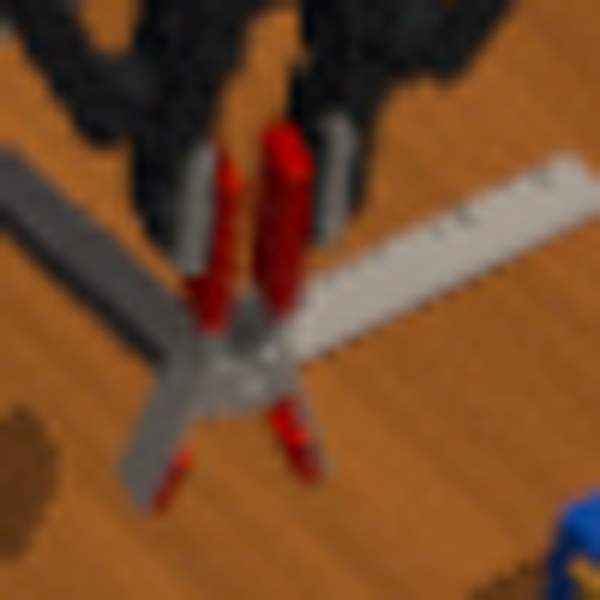

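>>> play_rows(increments="0 0.01 0.001 0.001; 0 0.016 0.002 0.001; 0 0.016 0.002 0; 0 0.012 0.001 0; 0 0.005 0.001 0; 0 0 0 0; 0 0 0 0; 0 0 0 0")

```text
clock: 9.75
position: [0.5564, 0.2239, 0.2696]
ee_rot: [0.106, 0.702, -0.105, 0.696]
ft_force: [-0.5, -0.3, -0.4]
grip_width: 0.27
```

```bash
python3 - <<'E'
from h import *
o,c=snap('wrist','w8.png'); print(o['ft_force'].round(2),o['grip_width'],o['joint_velocities'].round(3))
X=Rn.from_quat(o['ee_rot']).as_matrix()[:,0]; print('mouth-tick',o['position']+.0843*X-np.array([.5537,.2263,.115]))
plan(np.array([.5537,.2263,.20])-.0843*X*[1,1,0],-16.85,1)
im=c['img'][90:340,150:370]; cv2.imwrite('pics/w8c.png',cv2.resize(im,None,fx=2.4,fy=2.4,interpolation=cv2.INTER_CUBIC))
E
```

```text
[-0.52 -0.25 -0.41] 0.26954767192903534 [ 0.006 -0.001 -0.     0.003  0.001  0.002  0.002]
mouth-tick [ 0.00189932 -0.00217202  0.07031763]
pos [0.5564 0.2238 0.2697] yawz -17.2 tilt [-0.009   0.0027 -1.    ] turn -0.0061
0.0697 0.0016 -0.0019 -0.0061
```

View pics/w8c.png

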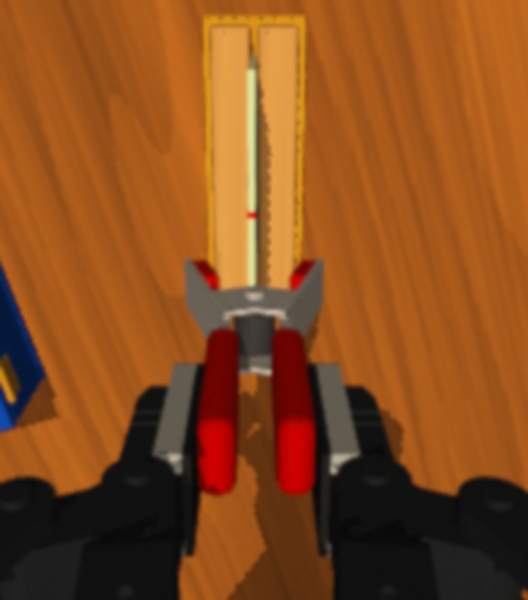

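>>> play_rows(increments="0.006 0.001 -0.001 -0.003; 0.01 0.001 -0.001 -0.003; 0.012 0 0 0; 0.012 0 0 0; 0.008 0 0 0; 0 0 0 0; 0 0 0 0; 0 0 0 0")

```text
clock: 10.6
position: [0.5539, 0.2249, 0.2162]
ee_rot: [0.104, 0.703, -0.104, 0.696]
ft_force: [-0.8, -0.1, -0.8]
grip_width: 0.269
```

```bash
python3 - <<'E'
from h import *
o,c=snap('wrist','w9.png'); print(o['ft_force'].round(2),o['grip_width'])
X=Rn.from_quat(o['ee_rot']).as_matrix()[:,0]; print('mouth-tick',o['position']+.0843*X-np.array([.5537,.2263,.115]))
plan(np.array([.5537,.2263,.1845])-.0843*X*[1,1,0],-16.85,1)
im=c['img'][90:340,150:370]; im=cv2.resize(im,(440,500),interpolation=cv2.INTER_CUBIC)
o,c=snap('scene','s9.png'); im2=cv2.resize(c['img'][200:320,290:376],(358,500),interpolation=cv2.INTER_CUBIC)
cv2.imwrite('pics/c9.png',np.hstack([im,im2]))
E
```

```text
[-0.81 -0.07 -0.75] 0.26867080230569285
mouth-tick [-0.00066654 -0.00127469  0.01692748]
pos [0.554  0.225  0.2164] yawz -16.91 tilt [-0.0102  0.0013 -0.9999] turn -0.0011
0.0319 0.0014 0.0005 -0.0011
```

View pics/c9.png

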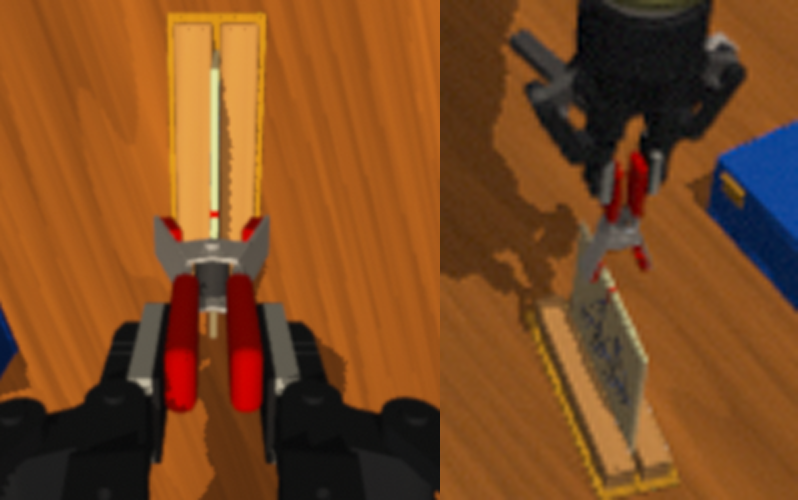

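>>> play_rows(increments="0.004 0.0005 0.0005 -0.001; 0.007 0.0005 0 0; 0.008 0 0 0; 0.008 0 0 0; 0.004 0 0 0; 0 0 0 0; 0 0 0 0; 0 0 0 0")

```text
clock: 11.5
position: [0.5546, 0.226, 0.1828]
ee_rot: [0.104, 0.703, -0.104, 0.696]
ft_force: [0.4, 0.7, -1.1]
grip_width: 0.272
```

```bash
python3 - <<'E'
from h import *
o,c=snap('wrist','w10.png'); print(o['ft_force'].round(2),o['grip_width'])
X=Rn.from_quat(o['ee_rot']).as_matrix()[:,0]; print('mouth-tick',o['position']+.0843*X-np.array([.5537,.2263,.115]))
plan(np.array([.5537,.2263,.1845])-.0843*X*[1,1,0],-16.85,1)
print('tick px expected',proj('w10.png',[.5537,.2263,.115]))
im=c['img'][160:310,170:345]; im=cv2.resize(im,(525,450),interpolation=cv2.INTER_CUBIC)
o,c=snap('scene','s10.png'); im2=cv2.resize(c['img'][215:315,310:370],(270,450),interpolation=cv2.INTER_CUBIC)
cv2.imwrite('pics/c10.png',np.hstack([im,im2]))
E
```

```text
[ 0.45  0.73 -1.14] 0.2724479827445091
mouth-tick [ 7.26274573e-05 -1.80458215e-04 -1.65335232e-02]
pos [0.5546 0.226  0.1829] yawz -16.85 tilt [-0.0096  0.0016 -1.    ] turn 0.0
-0.0016 0.0001 -0.0002 0.0000
tick px expected [256.25863153 213.48078957]
```

View pics/c10.png

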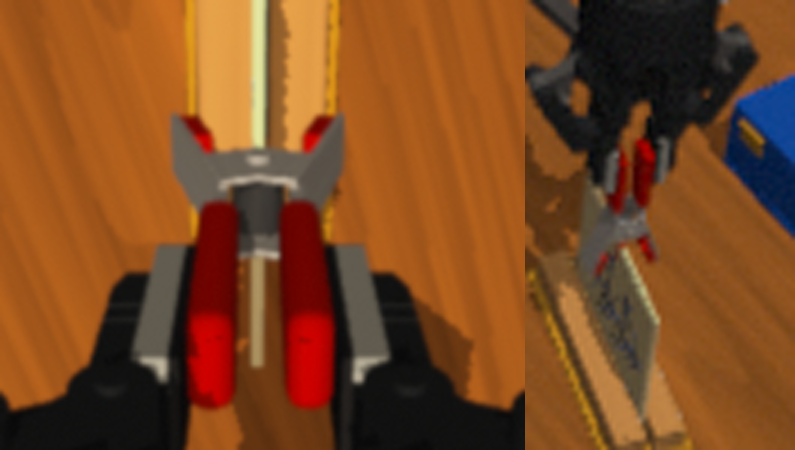

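```bash
python3 - <<'E'
from h import *
o,c=snap('scene','s11.png'); print(o['ft_force'].round(2),o['grip_width'],o['position'])
M=Rn.from_quat(o['ee_rot']).as_matrix(); p=o['position']
q=lambda X:((proj('s11.png',X)-[310,225])*12).round()
for d in(.007,.01,.013):
  print(d,[q(p+M@np.array(v)) for v in [(.0723+d,0,-.018),(.0723+d,0,.018),(.0323+d,0,0),(-.0257+d,0,-.0075)]])
print('tick',q(np.array([.5537,.2263,.115])),'ends',q(np.array([.5713,.2837,.115])),q(np.array([.5366,.169,.115])))
cv2.imwrite('pics/s11c.png',cv2.resize(c['img'][225:275,310:360],None,fx=12,fy=12,interpolation=cv2.INTER_CUBIC))
o,c=snap('top','t11.png')
cv2.imwrite('pics/t11c.png',cv2.resize(c['img'][100:280,90:350],None,fx=3,fy=3,interpolation=cv2.INTER_CUBIC))
E
```

```text
[ 0.84  0.1  -1.7 ] 0.2691288767286595 [0.55464144 0.22608154 0.18288756]
0.007 [array([316., 542.]), array([166., 575.]), array([254., 443.]), array([308., 261.])]
0.01 [array([315., 551.]), array([165., 583.]), array([253., 452.]), array([307., 270.])]
0.013 [array([314., 559.]), array([164., 592.]), array([252., 461.]), array([306., 280.])]
tick [246. 526.] ends [341. 734.] [156. 333.]
```

View pics/s11c.png

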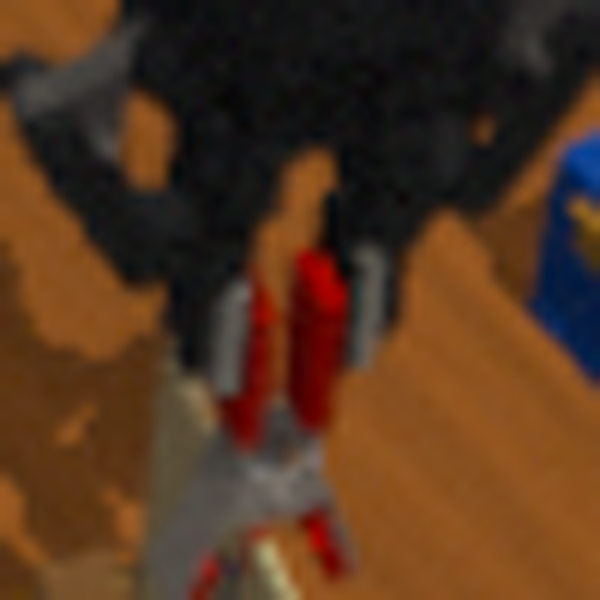

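View pics/t11c.png

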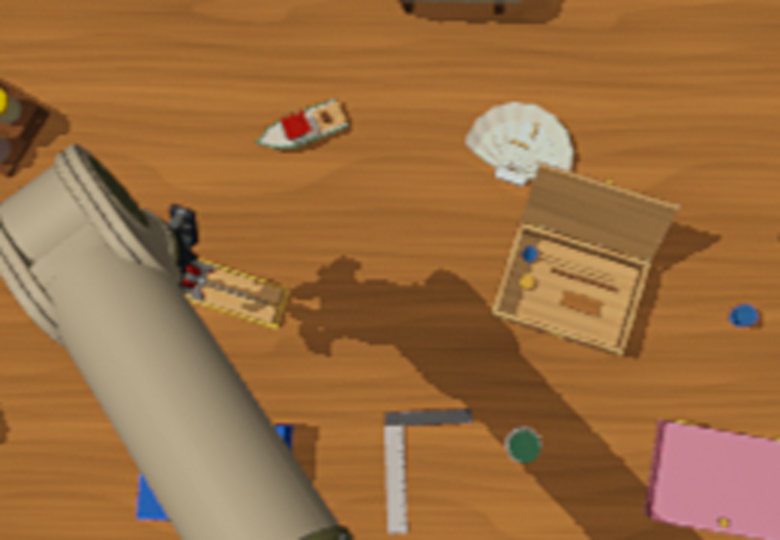

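View pics/s11.png

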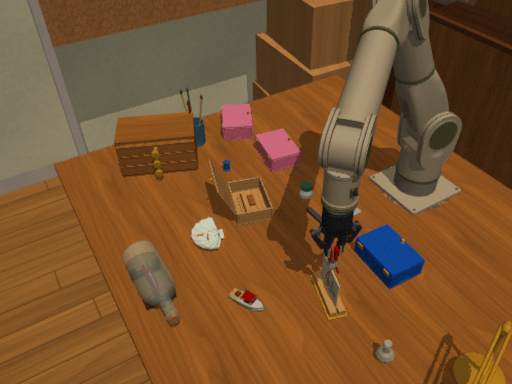

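```bash
python3 - <<'E'
from h import *
o=get_obs(); print(o['clock'],o['grip_width'],o['ft_force'].round(2),abs(o['joint_velocities']).max())
print(workorder.hand_in())
E
```

```text
11.7 0.2652796646783261 [-0.26 -0.28 -0.6 ] 0.002523925138686596
the job is handed in; nothing more can be done
None
```

I squeezed the clip's handles until the jaws let go of the box rim, then lifted it straight off. The job is handed in with the clip held gaping over the card's red tick, at a grip of 26 N. It took 11.7 s of the 38 s.

**Position:** by calculation, the mouth is within about 1 mm of the tick and square to the card's edge to within a degree. About 15 mm of card stands between the jaws, give or take 3 mm. The last wrist picture shows the card midway between the jaws and touching neither. The bracket hid the tick itself at the end, so that centring relies on where I measured the tick beforehand.

**Hold:** the wrist force was under 2 N, the arm was still and the grip opening was steady at about 23 mm.

**Surroundings:** the holder, open lid and the other things in the last scene and top views look unmoved. The arm hid the glass stopper in the top view, but the scene view shows it in place. The wooden rim itself I only saw from a distance.

**Checks that disagreed:**
- The clip slid about 10 mm down in the grip as the fingers closed. I spotted this in the wrist and scene pictures and allowed for it in the descent.
- My first reading of the tick from the top and scene pictures was about 15 mm off. I dropped it for two wrist views, which agreed with each other and put the card's top at 115 mm.

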